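# Finish the drying stack and crack open the stuck desiccator

## Task

Get the next drying load ready and the desiccator aired for it: lay the two loose terracotta test bars flat across the two that lie on the blue plate, square to them, one near each end and centred, as the second layer of the crosswise stack, and leave the lower bars where they are. Then take the jar's stuck lid by its black knob, pull it straight up until the seal lets go without letting it fly up more than about 5 cm, and finish while holding the lid still and level about 2 cm above the rim, over the jar and touching it nowhere. Leave the beaker, the clear dish and the clip alone.

Things in the scene. Friction and masses are not known exactly. Their poses are not given: they have to be found in the camera images.
- plate: Blue round perforated desiccator plate lying fixed on the desk, 112 mm across, 6 mm thick. Origin at the centre of its underside, z up. The two lower bars lie on it along its x axis at about y = +24 and -24 mm; the upper bars belong along its y axis at about x = +24 and -24 mm.
- bar_1: Loose terracotta-coloured ceramic test bar, 80 x 14 x 14 mm, 40 g, lying on the desk. Origin at the centre of its underside, x along its length, z up.
- bar_1_mid (a point): Centre of bar_1, 7 mm above its underside; 27 mm above the desk once it lies on the lower bars.
- bar_2: Second loose bar, same as bar_1.
- bar_2_mid (a point): Centre of bar_2.
- bar_low_1: Lower bar already on the plate at the plate's y = +24 mm, loose, same size and axes; its top is 20 mm above the desk.
- bar_low_2: The other lower bar, at the plate's y = -24 mm.
- jar: Grey round desiccator jar fixed to the desk, 144 mm across, 75 mm high, open at the top under its lid. Origin at the centre of its underside, z up.
- jar_rim (a point): Centre of the jar's mouth at rim height, 75 mm above the desk, z up.
- lid: White round lid sitting on the jar, 140 mm across, 16 mm thick, about 0.25 kg, loose but stuck: a rubber bead under it (reaching 20 mm down into the jar) sits below an elastic gasket. The upward pull needed peaks at about 15 N within the first 3 mm of lift, drops fast, the gasket then pushes the bead up a little, and from 10 mm on the lid is free and weighs only itself. Origin at the centre of its sealing face (on the rim when shut), z up.
- lid_knob (a point): Centre of the top of the lid's black ribbed knob: an upright cylinder 30 mm across that stands 39 mm above the lid's flat middle; this point is 55 mm above the lid's origin, 130 mm above the desk while shut.
- beaker: Small glass beaker, 57 mm across, 66 mm high; leave it alone. Origin under its centre.
- petri_dish: Clear flat dish, 55 mm across, 14 mm high; leave it alone. Origin under its centre.
- clip_teal: Teal binder clip, 30 x 19 x 27 mm; leave it alone. Origin under its centre.
There are look-alikes about, which are no part of the job. Several things have the shape of the plate; the one meant has the colours described above.

How it is judged:
By the outcome, as a careful person would: the job done as asked, in the order asked, and still so for the second after the job is handed in, while the arm keeps its last pose, push and grip.
It also fails if it takes over 66 s, if anything falls off the work surface, if the arm or the gripper's body presses on something with over 40 N, if the wrist force passes 120 N, or if a joint passes its speed limit or range.

## Robot

A 6-joint arm with a two-finger parallel gripper is mounted at the origin on a cart in front of the work surface, level with it; the furniture and walls round the work are solid. World frame = base frame: x ahead of the robot, y to its left, z up, the work surface at z = 0. Lengths are in m, angles in rad, forces in N, time in s.
With the tool pointing down it reaches from about 0.375 to 0.975 m from the base axis. Payload 3.8 kg.
Tool frame: the origin (TCP) lies at the very end of the fingers, on their centre line; the grasp point (between the pads) lies 19 mm behind it; z points along the fingers, y is the direction in which the jaws open and shut (so a half turn about z gives the same grasp; the last joint's range is limited). The gripper opens to 85 mm and grips with 20 to 120 N. Pads are 22 mm wide; open, the fingers measure 114 mm over their backs; the gripper's body (76 mm by 85 mm) begins 54 mm behind the grasp point. The pads swing forward as they close: fully open they stand 13 mm farther back than shut.
Start: joints at [1.27, 0.264, 1.604, -0, 1.274, -0.037], TCP at [0.176, 0.652, 0.231] pointing down, gripper open.
Joint ranges: [-2.63, 2.63], [-0.94, 2.18], [0.31, 2.57], [-1.31, 4.45], [0, 2.66], [-2.55, 2.55]. Speed limits (rad/s): [2.57, 2.57, 3.14, 3.14, 3.14, 3.14].

## Interface

Orientations are given as a rotation vector (axis times angle).
In Python, from workcell import bot, viewer, finish_job gives the robot as it stands.
- The arm moves only by the tool servo_tool, never from a script. Its argument "plan" is a list that holds one entry, the list of rows, each a list of 6 numbers: the shift along the tool's x, y, z in cm, then the turn, a rotation vector about the tool's x, y, z in degrees. A call has 1 to 20 rows; each row is the pose to reach, as a shift and turn from the pose measured when the call began, along the tool's axes at that moment; what a row does not reach only later rows make up. A row lasts 1/12 s, in which the tool goes at most 41.7 mm and 7.16 degrees, less where a joint would pass 70% of its speed; a pose out of reach is approached as far as the arm can. A call with a gripper value outside its range is refused whole. "claw" is the finger opening in cm, from 0 to 8.54, set as the call begins (left out, the last holds). The fingers move at their own pace and stop on an object; "grip_force" is the grip in N (left out, the last holds). Time passes only in rows, so rows that repeat a pose let the fingers close. It gives the time, the measured TCP pose, the force and the opening at its end, in the units of the state.
- bot.read_state(): the state, without advancing time (a new reading comes with each control period).
- viewer.read_camera(name): name is "scene" or "side" or "wrist"; returns a dict with "color" (400x640x3 uint8, red, green, blue), "fx", "fy", "cx", "cy" (pixels), "eye" and "rotation" of the camera in the world; the wrist camera has in their place "T_tool_cam" (4x4, takes a point from camera to tool coordinates, whose origin is the TCP and whose axes are the flange's). Camera axes: x right, y down, z forward; pixel columns grow to the right and rows downward; lengths in m; the calibration is good to about 2 mm. A picture is of the moment at which its call begins: read the wrist's pose just before it. There is no depth.
- finish_job(): hands the job in, once; it reports no verdict.
The state is a dict: "time": time; "q": joint angles; "joint_vel": joint speeds; "joint_torque": joint torques, N m; "tool_pos": TCP position; "tcp_rot": TCP orientation; "wrist_force": force on the tool from outside, world axes, zero at the start; "torque": the same for the moment, N m; "width": opening from 0.0 (shut) to 1.0 (fully open).
Only numpy, scipy, OpenCV 4.12 (cv2) and the standard library are available. Lean on these libraries where they do the work, as an engineer would, in place of code of your own. Each camera call takes 0.05 s, during which the arm holds its last target.

## Working session

There is one attempt and no reset: what is moved stays moved. The work goes in short steps, Python scripts to look and compute and a tool call to move; the robot and the scene stay as the last step left them, time stands still between calls to the robot, and variables do not carry over. Pictures are saved under pics/ and viewed, and the job is handed in when it is done.

Besides the shell and the picture viewer there is one more tool, called after ">>>" by a JSON object that holds its "api" and its "payload", one argument or row to a line. servo_tool: Moves the arm, as the interface text tells. Its arguments: {"type":"object","properties":{"plan":{"type":"array"},"claw":{"type":"number"},"grip_force":{"type":"number"}},"required":["plan"]}

```bash
ls; mkdir -p pics
python3 - <<'E'
from workcell import bot, viewer
import cv2,json,numpy as np
s=bot.read_state();print(s)
import pickle
D={}
for n in ["scene","side","wrist"]:
    c=viewer.read_camera(n);D[n]=c
    cv2.imwrite(f"pics/{n}0.png",c["color"][:,:,::-1])
    print(n,{k:v for k,v in c.items() if k!="color"})
D["state"]=s
pickle.dump(D,open("d0.pkl","wb"))
E
```

```text
pics
{'time': 0.0, 'q': array([ 1.27010805e+00,  2.64787543e-01,  1.60537706e+00,  8.92869823e-07,
        1.27367474e+00, -3.69333881e-02]), 'joint_vel': array([ 0.00022146, -0.00036914, -0.00111821, -0.00258495,  0.00161805,
       -0.00051314]), 'joint_torque': array([ 1.36259066e-03, -5.15119600e+01, -3.67311859e+01,  2.90738535e-04,
        1.29206452e-02,  2.06574470e-05]), 'tool_pos': array([0.17578605, 0.65095835, 0.22993719]), 'tcp_rot': array([-0.41305576, -3.11393648,  0.00347828]), 'wrist_force': array([-0.21828415,  1.4406926 , -0.14377133]), 'torque': array([ 0.00088455, -0.01296188,  0.0435944 ]), 'width': 0.996593561979615}
scene {'fx': 459.6887138951703, 'fy': 459.6887138951703, 'cx': 313.57364718817547, 'cy': 197.59204885710275, 'eye': array([-0.21432983,  0.85761113,  0.70742393]), 'rotation': array([-0.85091811,  2.26376135, -1.32603408])}
side {'fx': 458.40203443795434, 'fy': 458.40203443795434, 'cx': 317.03774825123946, 'cy': 203.76045963447876, 'eye': array([ 0.15559562, -0.85703842,  0.84684802]), 'rotation': array([-2.19536305,  0.41327047, -0.19962289])}
wrist {'fx': 289.0785742075469, 'fy': 289.0785742075469, 'cx': 322.00447672930187, 'cy': 196.1583197140599, 'T_tool_cam': array([[-1.34978047e-03, -9.60674429e-01, -2.77673945e-01,
         7.09734620e-02],
       [ 9.99999000e-01, -1.41375395e-03,  3.01726164e-05,
         1.17860424e-03],
       [-4.21548696e-04, -2.77673626e-01,  9.60675377e-01,
        -1.43753142e-01],
       [ 0.00000000e+00,  0.00000000e+00,  0.00000000e+00,
         1.00000000e+00]])}
```

View pics/scene0.png

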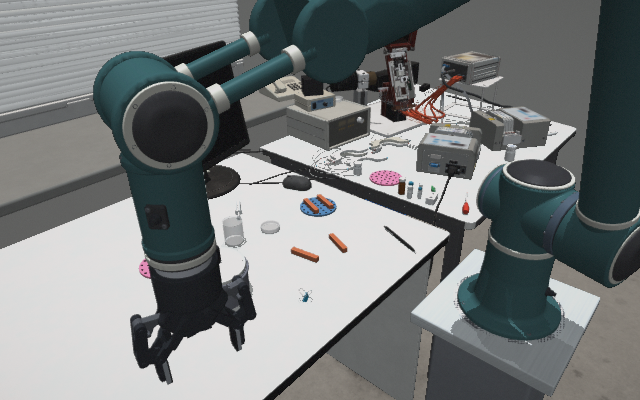

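View pics/side0.png

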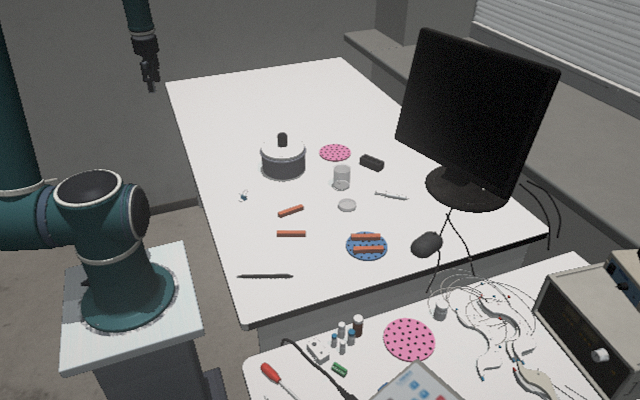

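View pics/wrist0.png

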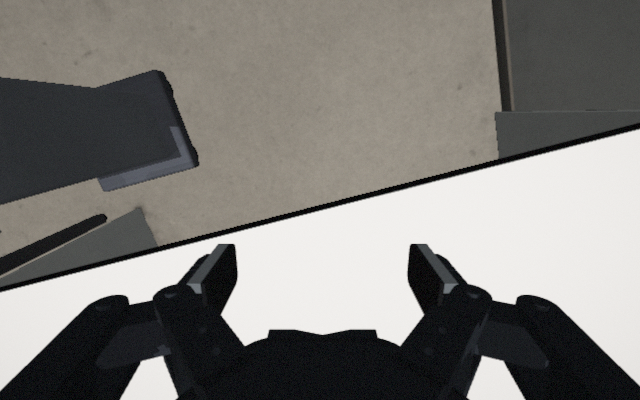

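Scene view: blue plate near (318,207), loose bars (305,254) and (338,242). Side view: plate (366,246), loose bars (291,210) and (291,233), jar (282,157), knob (282,139). The pink plates are look-alikes.

```bash
cat > h.py <<'E'
import numpy as np,cv2
from scipy.spatial.transform import Rotation as R
def campose(c,state=None):
    if "eye" in c: return np.array(c["eye"]),R.from_rotvec(c["rotation"]).as_matrix()
    Rt=R.from_rotvec(state["tcp_rot"]).as_matrix();T=c["T_tool_cam"]
    return state["tool_pos"]+Rt@T[:3,3],Rt@T[:3,:3]
def ray(c,uv,state=None):
    e,M=campose(c,state);uv=np.atleast_2d(uv).astype(float)
    d=np.c_[(uv[:,0]-c["cx"])/c["fx"],(uv[:,1]-c["cy"])/c["fy"],np.ones(len(uv))]@M.T
    return e,d
def onz(c,uv,z,state=None):
    e,d=ray(c,uv,state);return e+d*((z-e[2])/d[:,2])[:,None]
def proj(c,P,state=None):
    e,M=campose(c,state);p=(np.atleast_2d(P)-e)@M
    return np.c_[c["cx"]+c["fx"]*p[:,0]/p[:,2],c["cy"]+c["fy"]*p[:,1]/p[:,2]]
def blobs(mask,amin=30):
    n,l,st,ce=cv2.connectedComponentsWithStats(mask.astype(np.uint8))
    return [(ce[i],st[i],l==i) for i in range(1,n) if st[i,4]>=amin]
def hsv(c): return cv2.cvtColor(c["color"],cv2.COLOR_RGB2HSV)
def orange(c):
    h=hsv(c);return ((h[...,0]<14)|(h[...,0]>175))&(h[...,1]>130)&(h[...,2]>70)
def blue(c):
    h=hsv(c);return (h[...,0]>95)&(h[...,0]<120)&(h[...,1]>110)&(h[...,2]>60)
E
python3 - <<'E'
import pickle;from h import *
D=pickle.load(open("d0.pkl","rb"))
for n in ["scene","side"]:
    c=D[n]
    for f,z in((orange,.007),(blue,.006)):
        for ce,st,m in blobs(f(c),40):
            ys,xs=np.nonzero(m);P=onz(c,np.c_[xs,ys],z)[:,:2]
            r=cv2.minAreaRect((P*1000).astype(np.float32))
            w,v=np.linalg.eigh(np.cov(P.T));a=np.degrees(np.arctan2(v[1,1],v[0,1]))
            print(n,f.__name__,ce.round(),st[4],np.round(P.mean(0),3),np.round(r,1) if 0 else r, a.round(1))
c=D["side"]
for z,uv in((.130,(282,135)),(.075+.016,(282,150))): print(onz(c,uv,z))
E
```

```text
scene orange [454.  80.] 77 [ 0.97  -1.655] ((964.2283325195312, -1646.8294677734375), (52.6937141418457, 238.73312377929688), 14.192205429077148) 103.2
scene orange [426. 108.] 405 [ 0.833 -1.105] ((833.0531005859375, -1212.5255126953125), (191.0426025390625, 634.4116821289062), 8.788731575012207) 108.5
scene orange [325. 201.] 89 [ 0.605 -0.085] ((605.8438720703125, -85.69865417480469), (20.579486846923828, 90.76329803466797), 71.16742706298828) 158.2
scene orange [311. 206.] 89 [ 0.62  -0.038] ((621.1822509765625, -38.16828155517578), (19.045785903930664, 92.63422393798828), 68.46631622314453) 157.5
scene orange [465. 208.] 55 [ 0.254 -0.322] ((255.56036376953125, -326.1029968261719), (14.435975074768066, 69.35548400878906), 25.5684757232666) 112.9
scene orange [338. 243.] 125 [0.43  0.064] ((431.95037841796875, 64.27861785888672), (18.455793380737305, 90.55249786376953), 68.72480010986328) 156.2
scene orange [305. 254.] 173 [0.462 0.161] ((464.142333984375, 160.71224975585938), (85.11376953125, 24.160985946655273), 8.240022659301758) -173.8
scene blue [318. 208.] 281 [ 0.595 -0.041] ((602.1890869140625, -49.010658264160156), (105.01632690429688, 104.28153991699219), 39.714847564697266) -179.8
side orange [366. 235.] 43 [ 0.622 -0.02 ] ((622.0535278320312, -19.187061309814453), (8.313321113586426, 74.69928741455078), 68.57496643066406) 158.9
side orange [369. 248.] 56 [ 0.608 -0.068] ((606.0845947265625, -66.90947723388672), (7.900341033935547, 75.65245056152344), 71.54841613769531) 159.8
side orange [270. 372.] 168 [ 0.256 -0.326] ((255.74000549316406, -326.9197998046875), (16.094318389892578, 50.97919845581055), 23.497098922729492) 113.6
[[0.51761713 0.38814534 0.13      ]]
[[0.50746893 0.36279458 0.091     ]]
```

>>> {"api": "servo_tool", "payload": {
  "plan": [
    [[-3,-2.5,-0.5,0,0,0],[-54.4,-46.4,-5,0,0,0],[-54.4,-46.4,-5,0,0,0],[-54.4,-46.4,-5,0,0,0],[-54.4,-46.4,-5,0,0,0],[-54.4,-46.4,-5,0,0,0],[-54.4,-46.4,-5,0,0,0],[-54.4,-46.4,-5,0,0,0],[-54.4,-46.4,-5,0,0,0],[-54.4,-46.4,-5,0,0,0],[-54.4,-46.4,-5,0,0,0],[-54.4,-46.4,-5,0,0,0],[-54.4,-46.4,-5,0,0,0],[-54.4,-46.4,-5,0,0,0],[-54.4,-46.4,-5,0,0,0],[-54.4,-46.4,-5,0,0,0],[-54.4,-46.4,-5,0,0,0],[-54.4,-46.4,-5,0,0,0],[-54.4,-46.4,-5,0,0,0],[-54.4,-46.4,-5,0,0,0]]
  ]
}}

```text
time: 1.82
tool_pos: [0.5798, 0.0611, 0.2804]
tcp_rot: [-0.416, -3.112, 0.002]
wrist_force: [-0.5, 0.7, -0.8]
width: 1.003
```

```bash
cat > snap.py <<'E'
import sys,pickle,cv2
from workcell import bot,viewer
tag=sys.argv[1];D={"state":bot.read_state()}
for n in sys.argv[2:]:
    D[n]=viewer.read_camera(n);cv2.imwrite(f"pics/{n}_{tag}.png",D[n]["color"][:,:,::-1])
pickle.dump(D,open(f"d_{tag}.pkl","wb"))
print({k:v.round(3) if hasattr(v,'round') else v for k,v in D["state"].items() if k in("time","q","tool_pos","tcp_rot","wrist_force","width")})
E
python3 snap.py 1 wrist scene side
```

```text
{'time': 1.8167, 'q': array([ 6.300e-02,  6.500e-02,  1.743e+00, -1.000e-03,  1.335e+00,
       -1.242e+00]), 'tool_pos': array([0.58 , 0.061, 0.28 ]), 'tcp_rot': array([-4.160e-01, -3.112e+00,  2.000e-03]), 'wrist_force': array([-0.498,  0.651, -0.813]), 'width': 1.0026499051195854}
```

View pics/wrist_1.png

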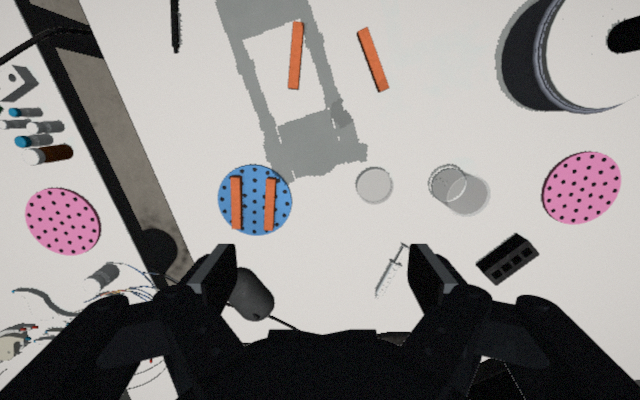

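View pics/scene_1.png

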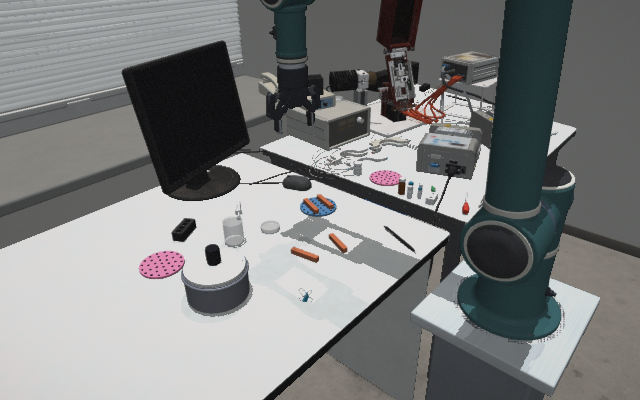

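Wrist view: plate (255,200), lower bars (236,203) and (270,203), loose bars (296,56) and (372,60), dish (374,185), beaker (450,185), jar at right.

```bash
cat > meas.py <<'E'
import sys,pickle;from h import *
D=pickle.load(open(f"d_{sys.argv[1]}.pkl","rb"));s=D["state"]
for n in sys.argv[2:]:
    c=D[n]
    for f in(orange,blue):
        for ce,st,m in blobs(f(c),60):
            ys,xs=np.nonzero(m)
            o=[]
            for z in ((.007,.013,.027) if f is orange else (.003,)):
                P=onz(c,np.c_[xs,ys],z,s)[:,:2]
                if not (0.35<P[:,0].mean()<.8 and -.2<P[:,1].mean()<.6): continue
                r=cv2.minAreaRect((P*1000).astype(np.float32))
                w,v=np.linalg.eigh(np.cov(P.T));a=np.degrees(np.arctan2(v[1,1],v[0,1]))
                o.append((z,np.round(P.mean(0)*1000,1).tolist(),np.round(r[0],1).tolist(),np.round(r[1],1).tolist(),a.round(1)))
            if o: print(n,f.__name__,ce.round(),*o,sep="\n   ")
E
python3 meas.py 1 wrist scene
```

```text
wrist
   orange
   [296.  55.]
   (0.007, [431.5, 66.4], [432.6, 65.9], [13.6, 80.3], np.float64(158.0))
   (0.013, [432.6, 66.6], [433.8, 66.2], [13.4, 79.2], np.float64(158.0))
   (0.027, [435.3, 67.1], [436.4, 66.7], [12.9, 76.5], np.float64(158.0))
wrist
   orange
   [372.  59.]
   (0.007, [463.4, 163.0], [464.6, 163.2], [79.1, 13.8], np.float64(-171.3))
   (0.013, [464.1, 161.9], [465.3, 162.0], [78.0, 13.6], np.float64(-171.3))
   (0.027, [465.7, 159.1], [466.9, 159.3], [75.4, 13.1], np.float64(-171.3))
wrist
   orange
   [236. 202.]
   (0.007, [601.5, -79.1], [602.8, -80.1], [14.7, 82.2], np.float64(161.0))
   (0.013, [600.2, -76.8], [601.5, -77.7], [14.5, 81.0], np.float64(161.0))
   (0.027, [597.2, -71.4], [598.5, -72.3], [14.0, 78.2], np.float64(161.0))
wrist
   orange
   [270. 203.]
   (0.007, [617.5, -30.7], [619.3, -31.9], [15.3, 83.5], np.float64(159.1))
   (0.013, [616.0, -29.1], [617.7, -30.3], [15.1, 82.3], np.float64(159.1))
   (0.027, [612.5, -25.4], [614.1, -26.5], [14.6, 79.5], np.float64(159.1))
wrist
   blue
   [255. 198.]
   (0.003, [605.3, -50.2], [608.1, -52
[... 480 characters left out ...]
)
   (0.027, [595.2, -11.8], [597.3, -12.6], [18.5, 90.0], np.float64(156.8))
scene
   orange
   [338. 243.]
   (0.007, [430.0, 64.2], [431.9, 64.2], [18.4, 90.6], np.float64(156.1))
   (0.013, [424.5, 71.0], [426.4, 71.0], [18.2, 89.8], np.float64(156.1))
   (0.027, [411.6, 86.8], [413.5, 86.9], [17.9, 88.0], np.float64(156.1))
scene
   orange
   [305. 254.]
   (0.007, [462.1, 160.6], [464.1, 160.7], [85.1, 24.2], np.float64(-173.8))
   (0.013, [456.3, 166.5], [458.3, 166.7], [84.4, 24.0], np.float64(-173.8))
   (0.027, [442.8, 180.5], [444.8, 180.6], [82.7, 23.5], np.float64(-173.8))
scene
   blue
   [318. 208.]
   (0.003, [598.2, -44.5], [605.7, -52.9], [105.5, 104.7], np.float64(-175.5))
```

```bash
cat > go.py <<'E'
# usage: go.py x y z yang(deg)  [mm]
import sys
from h import *;from workcell import bot
s=bot.read_state();x,y,z,a=map(float,sys.argv[1:5])
Rc=R.from_rotvec(s["tcp_rot"]).as_matrix();t=np.radians(a)
Y=np.array([np.cos(t),np.sin(t),0]);Z=np.array([0,0,-1.]);X=np.cross(Y,Z)
Rg=np.c_[X,Y,Z]
d=Rc.T@(np.array([x,y,z])/1000-s["tool_pos"])*100
rv=np.degrees(R.from_matrix(Rc.T@Rg).as_rotvec())
print("shift cm",d.round(2),"turn deg",rv.round(2),"rows",(np.linalg.norm(d)/4.17).round(1),(np.linalg.norm(rv)/7.16).round(1), "now",(s["tool_pos"]*1000).round(1),"yang",np.degrees(np.arctan2(Rc[1,1],Rc[0,1])).round(2),"t",s["time"])
E
python3 go.py 432 66 100 68
```

```text
shift cm [14.27 -3.47 18.09] turn deg [-0.09 -0.06  6.97] rows 5.6 1.0 now [579.1  62.7 280.7] yang 74.97 t 1.9667
```

>>> {"api": "servo_tool", "payload": {
  "plan": [
    [[2,-0.5,2.5,0,0,2],[5.5,-1.3,6.5,0,0,5],[8.5,-2.1,10.5,0,0,7],[11.5,-2.8,14.5,0,0,7],[13.5,-3.3,17,0,0,7],[14.3,-3.5,18.1,0,0,7],[14.3,-3.5,18.1,0,0,7],[14.3,-3.5,18.1,0,0,7],[14.3,-3.5,18.1,0,0,7]]
  ],
  "claw": 4.5
}}

```text
time: 2.72
tool_pos: [0.4329, 0.0667, 0.1012]
tcp_rot: [0.597, 3.083, -0.001]
wrist_force: [0.4, 0.2, 0.9]
width: 0.528
```

```bash
python3 snap.py 2 wrist; python3 meas.py 2 wrist
```

```text
{'time': 2.7167, 'q': array([ 9.700e-02, -6.700e-02,  2.223e+00, -1.000e-03,  9.850e-01,
       -1.091e+00]), 'tool_pos': array([0.433, 0.067, 0.101]), 'tcp_rot': array([ 5.970e-01,  3.083e+00, -1.000e-03]), 'wrist_force': array([0.413, 0.174, 0.924]), 'width': 0.5279954188453029}
wrist
   orange
   [440. 192.]
   (0.007, [465.9, 163.6], [467.5, 163.9], [82.0, 14.3], np.float64(-171.2))
   (0.013, [463.4, 161.8], [464.9, 162.1], [80.0, 13.9], np.float64(-171.2))
   (0.027, [457.6, 157.8], [459.0, 158.0], [75.1, 13.1], np.float64(-171.2))
wrist
   orange
   [320. 198.]
   (0.007, [432.9, 65.7], [434.9, 64.6], [13.1, 82.0], np.float64(158.2))
   (0.013, [431.3, 66.4], [433.2, 65.4], [12.7, 79.9], np.float64(158.2))
   (0.027, [427.4, 68.1], [429.2, 67.1], [12.0, 75.1], np.float64(158.2))
wrist
   blue
   [546.   2.]
   (0.003, [357.1, 274.6], [357.7, 274.1], [10.2, 4.5], np.float64(65.5))
```

View pics/wrist_2.png

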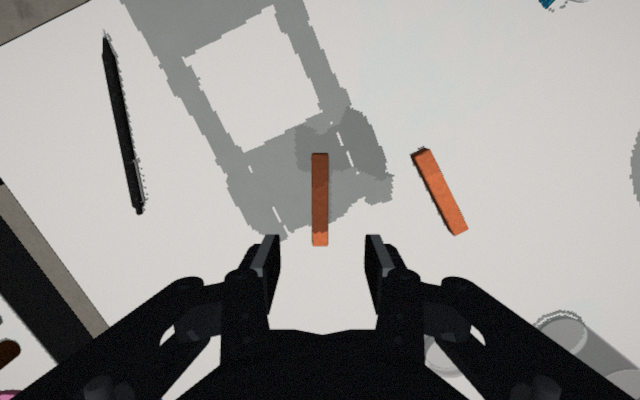

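Wrist view: bar_1 at (320,198) sits centred between the jaws, the other bar at (440,192).

```bash
python3 go.py 433 65.6 4 68.2
```

```text
shift cm [ 0.12 -0.15  9.81] turn deg [ 0.03  0.19 -0.16] rows 2.4 0.0 now [434.3  66.6 102.1] yang 68.04 t 2.7667
```

>>> {"api": "servo_tool", "payload": {
  "plan": [
    [[0,-0.1,2,0,0,0],[0.1,-0.1,4.5,0,0,0],[0.1,-0.1,7,0,0,0],[0.1,-0.1,8.5,0,0,0],[0.1,-0.1,9.4,0,0,0],[0.1,-0.1,9.4,0,0,0],[0.1,-0.1,9.4,0,0,0]]
  ]
}}

```text
time: 3.35
tool_pos: [0.4353, 0.0663, 0.0092]
tcp_rot: [0.597, 3.079, 0.001]
wrist_force: [-0.2, 0.3, 0.3]
width: 0.528
```

```bash
python3 go.py 433 65.6 4 68.2
```

```text
shift cm [ 0.19 -0.15  0.52] turn deg [ 0.09  0.29 -0.15] rows 0.1 0.0 now [435.3  66.3   9.2] yang 68.05 t 3.35
```

>>> {"api": "servo_tool", "payload": {
  "plan": [
    [[0.2,-0.1,0.4,0,0.2,0],[0.2,-0.1,0.5,0,0.2,0],[0.2,-0.1,0.5,0,0.2,0],[0.2,-0.1,0.5,0,0.2,0]]
  ]
}}

```text
time: 3.68
tool_pos: [0.4337, 0.0661, 0.0049]
tcp_rot: [0.598, 3.081, 0.002]
wrist_force: [0.8, -0.0, -0.2]
width: 0.524
```

>>> {"api": "servo_tool", "payload": {
  "plan": [
    [[0,0,0,0,0,0],[0,0,0,0,0,0],[0,0,0,0,0,0],[0,0,0,0,0,0],[0,0,0,0,0,0],[0,0,0,0,0,0]]
  ],
  "claw": 0.5,
  "grip_force": 40
}}

```text
time: 4.18
tool_pos: [0.4341, 0.0662, 0.0053]
tcp_rot: [0.597, 3.08, 0.003]
wrist_force: [-2.0, -0.6, 6.1]
width: 0.146
```

```bash
python3 snap.py 3 wrist;python3 go.py 433 65.6 4 68.2
```

```text
{'time': 4.1833, 'q': array([ 9.400e-02,  8.800e-02,  2.287e+00,  1.000e-03,  7.620e-01,
       -1.094e+00]), 'tool_pos': array([0.434, 0.066, 0.005]), 'tcp_rot': array([5.97e-01, 3.08e+00, 3.00e-03]), 'wrist_force': array([-1.975, -0.584,  6.135]), 'width': 0.14575531455209154}
shift cm [ 0.09 -0.1   0.13] turn deg [ 0.14  0.2  -0.15] rows 0.0 0.0 now [434.2  66.2   5.3] yang 68.05 t 4.2333
```

View pics/wrist_3.png

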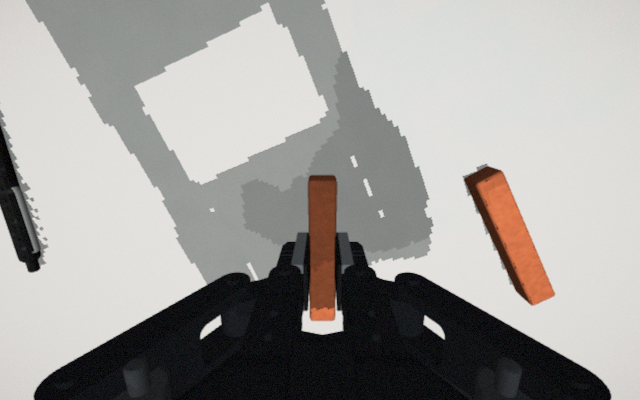

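>>> {"api": "servo_tool", "payload": {
  "plan": [
    [[0,0,-0.5,0,0,0],[0,0,-1.5,0,0,0],[0,0,-3.5,0,0,0],[0,0,-6,0,0,0],[0,0,-8,0,0,0],[0,0,-9,0,0,0],[0,0,-9,0,0,0]]
  ]
}}

```text
time: 4.82
tool_pos: [0.4361, 0.0663, 0.0983]
tcp_rot: [0.596, 3.075, 0.005]
wrist_force: [-0.6, 0.1, -1.5]
width: 0.149
```

```bash
python3 snap.py 4 wrist;python3 meas.py 4 wrist|head -8; python3 go.py 631.6 -61.4 100 -19.5
```

```text
{'time': 4.8167, 'q': array([ 9.400e-02, -6.300e-02,  2.225e+00,  1.000e-03,  9.690e-01,
       -1.094e+00]), 'tool_pos': array([0.436, 0.066, 0.098]), 'tcp_rot': array([0.596, 3.075, 0.005]), 'wrist_force': array([-0.586,  0.077, -1.454]), 'width': 0.1489412459836362}
wrist
   orange
   [440. 188.]
   (0.007, [465.8, 163.6], [467.4, 163.9], [82.2, 14.3], np.float64(-171.1))
   (0.013, [463.3, 161.8], [464.9, 162.1], [80.1, 13.9], np.float64(-171.1))
   (0.027, [457.5, 157.7], [459.0, 157.9], [75.2, 13.1], np.float64(-171.1))
wrist
   orange
shift cm [-23.02  -4.48  -0.21] turn deg [ 0.46  0.12 87.55] rows 5.6 12.2 now [434.8  66.2  96.6] yang 68.05 t 4.8667
```

View pics/wrist_4.png

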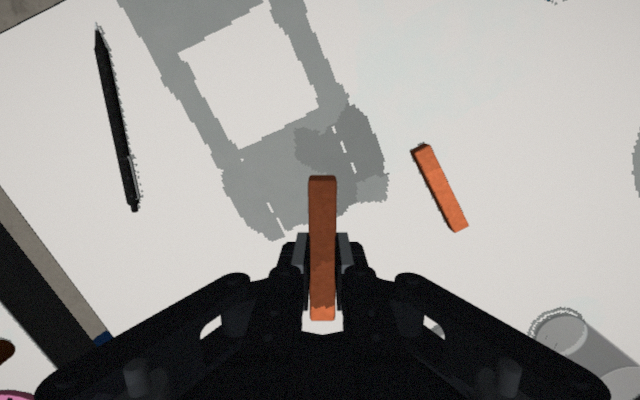

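```bash
python3 go.py 586 -112 130 -19.5
```

```text
shift cm [-20.71 -10.86  -3.25] turn deg [ 0.46  0.12 87.55] rows 5.7 12.2 now [434.8  66.2  96.6] yang 68.05 t 4.8667
```

>>> {"api": "servo_tool", "payload": {
  "plan": [
    [[-1,-0.5,-0.5,0,0,4],[-2.8,-1.4,-1,0,0,10.5],[-4.6,-2.4,-1.5,0,0,17.5],[-6.4,-3.4,-2,0,0,24.5],[-8.2,-4.3,-2.5,0,0,31.5],[-10,-5.2,-3,0,0,38.5],[-11.8,-6.2,-3.2,0,0,45.5],[-13.6,-7.1,-3.2,0,0,52.5],[-15.4,-8.1,-3.2,0,0,59.5],[-17.2,-9,-3.2,0.4,0,66.5],[-19,-10,-3.2,0.4,0,73.5],[-20,-10.5,-3.2,0.4,0,80],[-20.5,-10.8,-3.2,0.4,0,85],[-20.7,-10.9,-3.2,0.4,0,87.5],[-20.7,-10.9,-3.2,0.4,0,87.5],[-20.7,-10.9,-3.2,0.4,0,87.5],[-20.7,-10.9,-3.2,0.4,0,87.5]]
  ]
}}

```text
time: 6.28
tool_pos: [0.5848, -0.1119, 0.128]
tcp_rot: [2.564, 1.816, -0.002]
wrist_force: [-0.3, -0.3, -0.1]
width: 0.145
```

```bash
python3 snap.py 5 wrist;python3 meas.py 5 wrist; python3 go.py 631.6 -61.4 100 -19.5
```

```text
{'time': 6.2833, 'q': array([-2.300e-01,  2.000e-01,  1.881e+00, -1.000e-03,  1.061e+00,
        1.080e-01]), 'tool_pos': array([ 0.585, -0.112,  0.128]), 'tcp_rot': array([ 2.564e+00,  1.816e+00, -2.000e-03]), 'wrist_force': array([-0.343, -0.262, -0.148]), 'width': 0.14477255439984663}
wrist
   orange
   [325.  91.]
   (0.007, [616.8, -27.9], [617.0, -28.0], [14.4, 82.3], np.float64(159.2))
   (0.013, [616.6, -28.3], [616.8, -28.3], [14.0, 80.4], np.float64(159.2))
   (0.027, [616.1, -29.2], [616.3, -29.2], [13.3, 76.1], np.float64(159.2))
wrist
   orange
   [326. 150.]
   (0.007, [600.8, -76.6], [600.8, -76.8], [14.8, 82.8], np.float64(161.4))
   (0.013, [600.9, -75.8], [600.9, -76.0], [14.4, 80.9], np.float64(161.4))
   (0.027, [601.3, -74.1], [601.3, -74.3], [13.6, 76.5], np.float64(161.4))
wrist
   orange
   [322. 247.]
   (0.007, [564.1, -168.3], [562.4, -173.2], [159.9, 27.4], np.float64(70.5))
   (0.013, [565.1, -165.5], [563.4, -170.2], [156.2, 26.8], np.float64(70.5))
   (0.027, [567.4, -158.9], [565.8, -163.4], [147.8, 25.4], np.float64(70.5))
wrist
   blue
   [324. 116.]
   (0.003, [608.7, -48.1], [608.4, -50.8], [109.3, 111.2], np.float64(164.0))
shift cm [6.32 2.72 2.84] turn deg [0.01 0.05 0.12] rows 1.8 0.0 now [ 585.  -111.9  128.4] yang -19.38 t 6.3333
```

View pics/wrist_5.png

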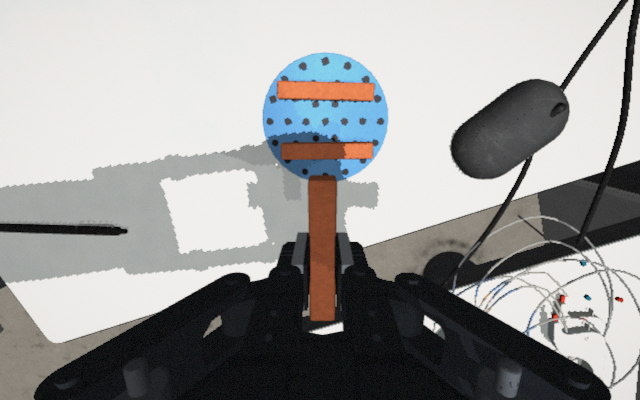

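```bash
cat > held.py <<'E'
import sys,pickle;from h import *
D=pickle.load(open(f"d_{sys.argv[1]}.pkl","rb"));c=D["wrist"];T=c["T_tool_cam"];ov=float(sys.argv[2])/1000 # bar underside below TCP
b=[b for b in blobs(orange(c),500) if b[0][1]>200 and abs(b[0][0]-322)<30][0]
ys,xs=np.nonzero(b[2]);r0,r1=ys.min(),ys.max();print("rows",r0,r1)
for off in (-2,-1,0,1,2):
    P=np.array([[off+40,0,ov*1000-14],[off+40,0,ov*1000],[off-40,0,ov*1000-14],[off-40,0,ov*1000]])/1000
    p=(P-T[:3,3])@T[:3,:3];print(off,(c["cy"]+c["fy"]*p[:,1]/p[:,2]).round(1))
E
python3 held.py 5 5.3;python3 go.py 631.1 -61 50 -19.5
```

```text
rows 176 320
-2 [185.4 179.  324.7 308.4]
-1 [183.4 177.1 323.2 307. ]
0 [181.3 175.3 321.7 305.6]
1 [179.3 173.4 320.2 304.1]
2 [177.2 171.5 318.7 302.7]
shift cm [6.34 2.66 7.84] turn deg [0.01 0.05 0.12] rows 2.5 0.0 now [ 585.  -111.9  128.4] yang -19.38 t 6.3333
```

Wrist view: plate (325,117), lower bars (325,91) and (326,150), held bar gripped straight between the pads.

>>> {"api": "servo_tool", "payload": {
  "plan": [
    [[1,0.4,0.8,0,0,0],[3,1.3,2.4,0,0,0],[5,2.1,4.5,0,0,0],[6.1,2.6,6.3,0,0,0],[6.4,2.7,7.5,0,0,0.1],[6.4,2.7,7.8,0,0,0.1],[6.4,2.7,7.8,0,0,0.1],[6.4,2.7,7.8,0,0,0.1],[6.4,2.7,7.8,0,0,0.1]]
  ]
}}

```text
time: 7.08
tool_pos: [0.6322, -0.0612, 0.0516]
tcp_rot: [2.564, 1.812, 0.001]
wrist_force: [0.8, -0.7, -0.3]
width: 0.148
```

```bash
python3 go.py 631.3 -60.6 27 -19.5; python3 snap.py 6 wrist; python3 go.py 631.3 -60.6 27 -19.5
```

```text
shift cm [ 0.03 -0.11  2.46] turn deg [ 0.11  0.04 -0.01] rows 0.6 0.0 now [632.2 -61.2  51.6] yang -19.51 t 7.0833
{'time': 7.0833, 'q': array([-1.350e-01,  3.520e-01,  1.846e+00, -1.000e-03,  9.420e-01,
        2.060e-01]), 'tool_pos': array([ 0.632, -0.061,  0.052]), 'tcp_rot': array([2.564e+00, 1.812e+00, 1.000e-03]), 'wrist_force': array([ 0.775, -0.717, -0.256]), 'width': 0.14752718100649317}
shift cm [ 0.03 -0.13  2.49] turn deg [ 0.14  0.03 -0.02] rows 0.6 0.0 now [632.4 -61.3  51.9] yang -19.52 t 7.1333
```

View pics/wrist_6.png

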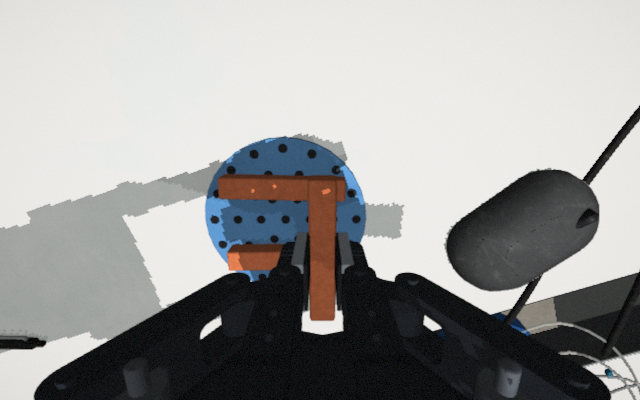

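Held bar is square to the lower bars, over their right-hand end of the picture. Descending.

>>> {"api": "servo_tool", "payload": {
  "plan": [
    [[0,-0.1,0.8,0.1,0,0],[0,-0.1,1.6,0.1,0,0],[0,-0.1,2.2,0.1,0,0],[0,-0.1,2.4,0.1,0,0],[0,-0.1,2.4,0.1,0,0],[0,-0.1,2.4,0.1,0,0]]
  ]
}}

```text
time: 7.63
tool_pos: [0.6311, -0.061, 0.0273]
tcp_rot: [2.566, 1.813, -0.001]
wrist_force: [-0.2, -0.0, -0.7]
width: 0.147
```

```bash
python3 go.py 631.3 -60.6 25.3 -19.5
```

```text
shift cm [0.04 0.   0.2 ] turn deg [-0.01  0.04 -0.02] rows 0.0 0.0 now [631.1 -61.   27.3] yang -19.52 t 7.6333
```

>>> {"api": "servo_tool", "payload": {
  "plan": [
    [[0,0,0.1,0,0,0],[0,0,0.15,0,0,0],[0,0,0.2,0,0,0],[0,0,0.2,0,0,0],[0,0,0.2,0,0,0]]
  ]
}}

```text
time: 8.05
tool_pos: [0.6313, -0.061, 0.0255]
tcp_rot: [2.566, 1.812, -0.001]
wrist_force: [-0.9, 0.5, -0.6]
width: 0.147
```

>>> {"api": "servo_tool", "payload": {
  "plan": [
    [[0,0,0.05,0,0,0],[0,0,0.1,0,0,0],[0,0,0.1,0,0,0],[0,0,0.1,0,0,0]]
  ]
}}

```text
time: 8.38
tool_pos: [0.6314, -0.061, 0.0254]
tcp_rot: [2.566, 1.812, -0.001]
wrist_force: [-2.6, 0.7, 6.1]
width: 0.147
```

Contact with about 6 N. Release to 3.2 cm.

>>> {"api": "servo_tool", "payload": {
  "plan": [
    [[0,0,0,0,0,0],[0,0,0,0,0,0],[0,0,0,0,0,0],[0,0,0,0,0,0]]
  ],
  "claw": 3.2
}}

```text
time: 8.72
tool_pos: [0.6313, -0.061, 0.0252]
tcp_rot: [2.566, 1.812, -0.001]
wrist_force: [-0.0, 0.7, 0.1]
width: 0.375
```

>>> {"api": "servo_tool", "payload": {
  "plan": [
    [[0,0,-1,0,0,0],[0,0,-3,0,0,0],[-0.5,-0.5,-6,0,0,0],[-3,-1.5,-9,0,0,0],[-5.5,-2.4,-10.5,0,0,0],[-6.5,-2.7,-10.5,0,0,0],[-6.5,-2.7,-10.5,0,0,0],[-6.5,-2.7,-10.5,0,0,0]]
  ]
}}

```text
time: 9.38
tool_pos: [0.5837, -0.1132, 0.1298]
tcp_rot: [-2.567, -1.81, 0.001]
wrist_force: [-1.0, -0.1, -0.3]
width: 0.378
```

```bash
python3 snap.py 7 wrist;python3 meas.py 7 wrist; python3 go.py 464.5 162 100 -81.2
```

```text
{'time': 9.3833, 'q': array([-0.233,  0.197,  1.882, -0.   ,  1.064,  0.109]), 'tool_pos': array([ 0.584, -0.113,  0.13 ]), 'tcp_rot': array([-2.567e+00, -1.810e+00,  1.000e-03]), 'wrist_force': array([-1.015, -0.103, -0.27 ]), 'width': 0.3775961854895527}
wrist
   orange
   [334. 117.]
   (0.007, [616.1, -52.9], [608.7, -53.4], [87.3, 83.4], np.float64(79.3))
   (0.013, [615.9, -52.8], [608.7, -53.2], [85.3, 81.6], np.float64(79.3))
   (0.027, [615.4, -52.4], [608.6, -52.8], [80.8, 77.2], np.float64(79.3))
wrist
   blue
   [309. 115.]
   (0.003, [595.5, -44.2], [596.8, -47.4], [110.9, 86.9], np.float64(66.7))
wrist
   blue
   [376. 116.]
   (0.003, [651.7, -64.2], [652.8, -63.1], [73.5, 19.4], np.float64(73.1))
shift cm [ 21.89 -20.42   2.94] turn deg [-8.000e-02  6.000e-02  6.164e+01] rows 7.2 8.6 now [ 583.7 -112.6  129.1] yang -19.56 t 9.4333
```

View pics/wrist_7.png

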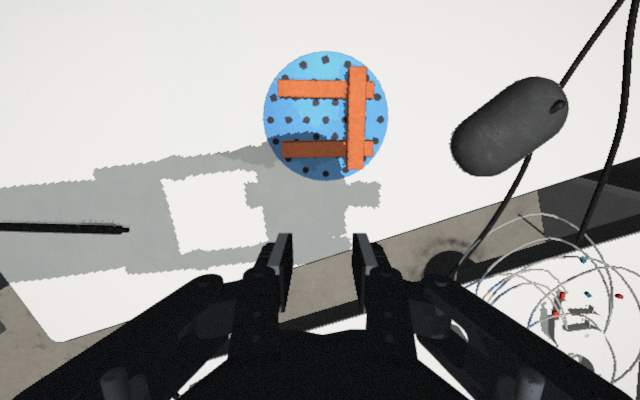

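Wrist view: first upper bar lies at (357,118), square across both lower bars near their end; the lower bars look unmoved (328,89)/(328,150). Next bar.

>>> {"api": "servo_tool", "payload": {
  "plan": [
    [[1.5,-1.4,0,0,0,3],[4,-3.7,0,0,0,9.5],[6.5,-6,0,0,0,16],[9,-8.4,0,0,0,23],[11.5,-10.7,0,0,0,30],[14,-13,0.5,0,0,37],[16.5,-15.4,1,0,0,44],[19,-17.7,2,0,0,51],[21,-19.6,2.7,0,0,57],[21.9,-20.4,2.9,0,0,61.6],[21.9,-20.4,2.9,0,0,61.6],[21.9,-20.4,2.9,0,0,61.6],[21.9,-20.4,2.9,0,0,61.6]]
  ],
  "claw": 4.5
}}

```text
time: 10.52
tool_pos: [0.4647, 0.1622, 0.0998]
tcp_rot: [-3.132, -0.246, 0.004]
wrist_force: [1.2, -0.0, 0.2]
width: 0.529
```

```bash
python3 snap.py 8 wrist;python3 meas.py 8 wrist; python3 go.py 464.5 162 4 -81.2
```

```text
{'time': 10.5167, 'q': array([2.850e-01, 4.400e-02, 2.116e+00, 1.000e-03, 9.840e-01, 1.698e+00]), 'tool_pos': array([0.465, 0.162, 0.1  ]), 'tcp_rot': array([-3.132, -0.246,  0.004]), 'wrist_force': array([ 1.184, -0.025,  0.199]), 'width': 0.5285540887182283}
wrist
   orange
   [614.  57.]
   (0.007, [606.8, -34.5], [608.6, -35.6], [14.8, 58.3], np.float64(161.4))
   (0.013, [604.9, -29.2], [606.7, -30.2], [14.4, 56.8], np.float64(161.4))
   (0.027, [600.6, -16.8], [602.3, -17.8], [13.5, 53.4], np.float64(161.4))
wrist
   orange
   [323. 197.]
   (0.007, [465.3, 162.6], [463.2, 162.1], [82.1, 13.1], np.float64(-171.3))
   (0.013, [467.1, 163.0], [465.0, 162.4], [80.0, 12.8], np.float64(-171.3))
   (0.027, [471.1, 163.7], [469.2, 163.1], [75.1, 12.0], np.float64(-171.3))
wrist
   blue
   [599.  72.]
   (0.003, [595.8, -32.0], [594.2, -32.2], [106.0, 59.4], np.float64(-146.6))
shift cm [-0.04 -0.02  9.61] turn deg [-0.02  0.11  0.11] rows 2.3 0.0 now [465.1 161.9 100.1] yang -81.09 t 10.5667
```

View pics/wrist_8.png

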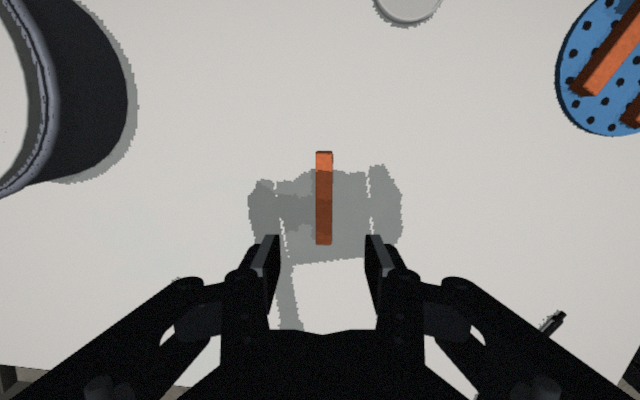

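Bar_2 at (323,197), centred between the jaws.

>>> {"api": "servo_tool", "payload": {
  "plan": [
    [[0,0,2,0,0,0],[0,0,4.5,0,0,0],[0,0,7,0,0,0],[0,0,8.5,0,0,0],[0,0,9.4,0,0.1,0.1],[0,0,9.5,0,0.1,0.1],[0,0,9.5,0,0.1,0.1],[0,0,9.5,0,0.1,0.1]]
  ]
}}

```text
time: 11.23
tool_pos: [0.4662, 0.1619, 0.0062]
tcp_rot: [-3.132, -0.241, -0.003]
wrist_force: [0.7, -0.2, -0.1]
width: 0.529
```

```bash
python3 go.py 465 162.2 5 -81.2
```

```text
shift cm [-0.11 -0.05  0.12] turn deg [-0.03 -0.1  -0.02] rows 0.0 0.0 now [466.2 161.9   6.2] yang -81.22 t 11.2333
```

>>> {"api": "servo_tool", "payload": {
  "plan": [
    [[-0.1,0,0.1,0,0,0],[-0.1,0,0.1,0,0,0],[-0.1,0,0.1,0,0,0],[-0.1,0,0.1,0,0,0],[-0.1,0,0.1,0,0,0],[-0.1,0,0.1,0,0,0],[-0.1,0,0.1,0,0,0]]
  ],
  "claw": 0.5
}}

```text
time: 11.82
tool_pos: [0.4664, 0.1621, 0.0065]
tcp_rot: [-3.131, -0.241, -0.006]
wrist_force: [-0.3, -0.3, 7.4]
width: 0.15
```

```bash
python3 go.py 465 162.2 5 -81.2
```

```text
shift cm [-0.14 -0.04  0.15] turn deg [-0.05 -0.23 -0.01] rows 0.0 0.0 now [466.4 162.1   6.5] yang -81.21 t 11.8167
```

>>> {"api": "servo_tool", "payload": {
  "plan": [
    [[0,0,-0.5,0,0,0],[0,0,-1.5,0,0,0],[0,0,-3.5,0,0,0],[0,0,-6,0,0,0],[0,0,-8,0,0,0],[0,0,-9,0,0,0],[0,0,-9,0,0,0]]
  ]
}}

```text
time: 12.4
tool_pos: [0.4683, 0.1627, 0.0997]
tcp_rot: [-3.13, -0.241, -0.016]
wrist_force: [-0.3, 0.3, -0.4]
width: 0.146
```

```bash
python3 go.py 564 -104 130 -19.5
```

```text
shift cm [ 5.4  27.81 -3.01] turn deg [  0.23  -0.58 -61.7 ] rows 6.8 8.6 now [468.3 162.7  99.7] yang -81.2 t 12.4
```

>>> {"api": "servo_tool", "payload": {
  "plan": [
    [[0.3,1.5,-0.5,0,0,-3],[0.8,4.3,-1.2,0,0,-9.5],[1.4,7.1,-2,0,0,-16],[1.9,9.9,-2.6,0,0,-23],[2.5,12.7,-3,0,0,-30],[3,15.5,-3,0,-0.3,-37],[3.5,18.3,-3,0,-0.3,-44],[4.1,21.1,-3,0.2,-0.5,-51],[4.7,24,-3,0.2,-0.5,-57],[5.1,26.5,-3,0.2,-0.6,-61],[5.4,27.8,-3,0.2,-0.6,-61.7],[5.4,27.8,-3,0.2,-0.6,-61.7],[5.4,27.8,-3,0.2,-0.6,-61.7],[5.4,27.8,-3,0.2,-0.6,-61.7]]
  ]
}}

```text
time: 13.57
tool_pos: [0.5628, -0.1032, 0.1286]
tcp_rot: [-2.565, -1.812, 0.003]
wrist_force: [-0.5, 0.2, -0.3]
width: 0.146
```

```bash
python3 snap.py 9 wrist;python3 meas.py 9 wrist; python3 held.py 9 6.3; python3 go.py 586.2 -44.2 60 -19.5
```

```text
{'time': 13.5667, 'q': array([-0.225,  0.159,  1.929, -0.   ,  1.056,  0.116]), 'tool_pos': array([ 0.563, -0.103,  0.129]), 'tcp_rot': array([-2.565, -1.812,  0.003]), 'wrist_force': array([-0.507,  0.198, -0.344]), 'width': 0.14645351844595583}
wrist
   orange
   [362. 120.]
   (0.007, [617.4, -53.6], [609.6, -54.0], [87.3, 83.4], np.float64(78.8))
   (0.013, [616.7, -53.2], [609.1, -53.6], [85.3, 81.5], np.float64(78.8))
   (0.027, [615.1, -52.2], [607.9, -52.6], [80.7, 77.1], np.float64(78.8))
wrist
   orange
   [322. 248.]
   (0.007, [541.3, -160.6], [539.5, -165.5], [160.5, 27.4], np.float64(70.5))
   (0.013, [542.4, -157.8], [540.6, -162.6], [156.8, 26.8], np.float64(70.5))
   (0.027, [544.7, -151.2], [543.1, -155.7], [148.4, 25.4], np.float64(70.5))
wrist
   blue
   [336. 117.]
   (0.003, [596.4, -44.1], [597.1, -47.5], [111.6, 87.0], np.float64(65.7))
wrist
   blue
   [404. 119.]
   (0.003, [653.2, -65.2], [654.5, -63.3], [69.2, 16.7], np.float64(73.2))
rows 177 321
-2 [184.9 178.6 323.5 307.3]
-1 [182.9 176.7 322.  305.9]
0 [180.8 174.9 320.5 304.5]
1 [178.8 173.  319.  303.1]
2 [176.8 171.1 317.4 301.7]
shift cm [6.31 0.25 6.88] turn deg [-0.11  0.03  0.02] rows 2.2 0.0 now [ 562.9 -102.9  128.8] yang -19.48 t 13.6167
```

View pics/wrist_9.png

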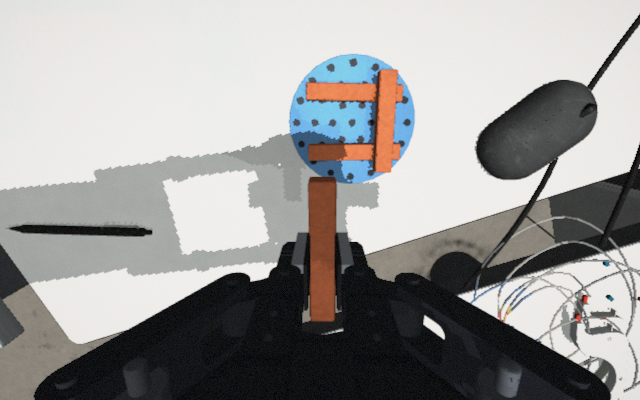

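```bash
python3 - <<'E'
import pickle;from h import *
D=pickle.load(open("d_9.pkl","rb"));c=D["wrist"]
print((onz(c,[[388,70],[385.5,171.5],[387,121]],.034,D["state"])*1000).round(1))
E
python3 go.py 586.5 -43.6 55 -19.5
```

```text
[[643.8 -22.8  34. ]
 [620.2 -97.8  34. ]
 [632.7 -58.8  34. ]]
shift cm [6.38 0.26 7.38] turn deg [-0.11  0.03  0.02] rows 2.3 0.0 now [ 562.9 -102.9  128.8] yang -19.48 t 13.6167
```

>>> {"api": "servo_tool", "payload": {
  "plan": [
    [[1,0,0.8,0,0,0],[3,0.1,2.4,0,0,0],[5,0.2,4.3,0,0,0],[6.1,0.3,6,0,0,0],[6.4,0.3,7.2,-0.1,0,0],[6.4,0.3,7.4,-0.1,0,0],[6.4,0.3,7.4,-0.1,0,0],[6.4,0.3,7.4,-0.1,0,0],[6.4,0.3,7.4,-0.1,0,0]]
  ]
}}

```text
time: 14.37
tool_pos: [0.5877, -0.0441, 0.056]
tcp_rot: [2.564, 1.812, 0.001]
wrist_force: [-0.2, 0.0, -0.8]
width: 0.147
```

```bash
python3 snap.py 10 wrist; python3 go.py 586.5 -43.6 28.5 -19.5
```

```text
{'time': 14.3667, 'q': array([-1.170e-01,  2.700e-01,  1.946e+00, -1.000e-03,  9.240e-01,
        2.240e-01]), 'tool_pos': array([ 0.588, -0.044,  0.056]), 'tcp_rot': array([2.564e+00, 1.812e+00, 1.000e-03]), 'wrist_force': array([-0.198,  0.046, -0.827]), 'width': 0.14688138837484738}
shift cm [ 0.01 -0.15  2.77] turn deg [ 0.13  0.   -0.02] rows 0.7 0.0 now [587.9 -44.2  56.2] yang -19.52 t 14.4167
```

View pics/wrist_10.png

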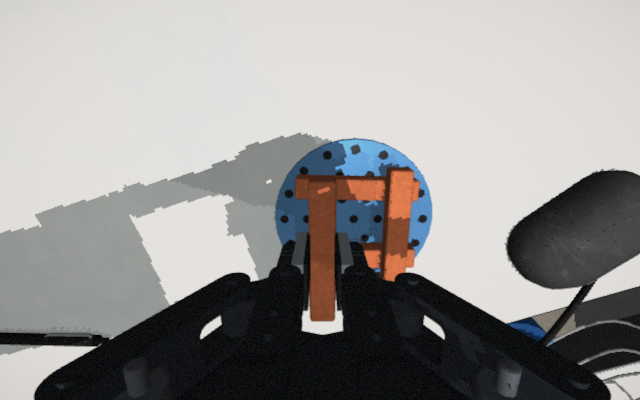

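Held bar (322,248) is parallel to the placed one (399,220), with clearance. Descend.

>>> {"api": "servo_tool", "payload": {
  "plan": [
    [[0,-0.1,0.8,0.1,0,0],[0,-0.1,1.6,0.1,0,0],[0,-0.1,2.3,0.1,0,0],[0,-0.1,2.6,0.1,0,0],[0,-0.1,2.7,0.1,0,0],[0,-0.1,2.7,0.1,0,0],[0,-0.1,2.7,0.1,0,0]]
  ]
}}

```text
time: 15.0
tool_pos: [0.5869, -0.0439, 0.029]
tcp_rot: [2.566, 1.812, -0.0]
wrist_force: [-0.3, -0.3, -0.5]
width: 0.145
```

>>> {"api": "servo_tool", "payload": {
  "plan": [
    [[0,0,0.1,0,0,0],[0,0,0.15,0,0,0],[0,0,0.2,0,0,0],[0,0,0.2,0,0,0]]
  ]
}}

```text
time: 15.33
tool_pos: [0.587, -0.0439, 0.0271]
tcp_rot: [2.566, 1.813, 0.0]
wrist_force: [-0.3, 0.5, -0.7]
width: 0.144
```

```bash
python3 go.py 586.5 -43.6 26 -19.5
```

```text
shift cm [ 0.01 -0.06  0.11] turn deg [ 0.02  0.01 -0.02] rows 0.0 0.0 now [587.  -43.9  27.1] yang -19.52 t 15.3333
```

>>> {"api": "servo_tool", "payload": {
  "plan": [
    [[0,0,0.05,0,0,0],[0,0,0.1,0,0,0],[0,0,0.1,0,0,0],[0,0,0.1,0,0,0]]
  ]
}}

```text
time: 15.67
tool_pos: [0.5871, -0.0439, 0.0265]
tcp_rot: [2.565, 1.812, 0.0]
wrist_force: [-1.6, -1.1, 3.6]
width: 0.146
```

>>> {"api": "servo_tool", "payload": {
  "plan": [
    [[0,0,0,0,0,0],[0,0,0,0,0,0],[0,0,0,0,0,0],[0,0,0,0,0,0]]
  ],
  "claw": 2.8
}}

```text
time: 16.0
tool_pos: [0.5871, -0.0438, 0.0263]
tcp_rot: [2.565, 1.813, 0.0]
wrist_force: [-0.2, 0.0, -0.5]
width: 0.327
```

>>> {"api": "servo_tool", "payload": {
  "plan": [
    [[0,0,-1,0,0,0],[0,0,-3,0,0,0],[-0.5,0.5,-6,0,0,0],[-3,1.5,-9,0,0,0],[-5.5,2.2,-10.5,0,0,0],[-6.5,2.3,-10.5,0,0,0],[-6.5,2.3,-10.5,0,0,0],[-6.5,2.3,-10.5,0,0,0],[-6.5,2.3,-10.5,0,0,0]]
  ]
}}

```text
time: 16.75
tool_pos: [0.5855, -0.1117, 0.1296]
tcp_rot: [-2.564, -1.811, 0.002]
wrist_force: [-0.6, -0.3, 0.4]
width: 0.326
```

```bash
python3 snap.py 11 wrist;python3 meas.py 11 wrist
python3 - <<'E'
import pickle;from h import *
D=pickle.load(open("d_1.pkl","rb"))
for n in("scene","side"):
    c=D[n];cv2.imwrite(f"pics/{n}_jar.png",cv2.resize(c["color"][200:340,140:300] if n=="scene" else c["color"][110:210,230:340],None,fx=5,fy=5,interpolation=cv2.INTER_NEAREST)[:600,:,::-1])
E
```

```text
{'time': 16.75, 'q': array([-2.310e-01,  2.010e-01,  1.877e+00,  1.000e-03,  1.067e+00,
        1.100e-01]), 'tool_pos': array([ 0.586, -0.112,  0.13 ]), 'tcp_rot': array([-2.564e+00, -1.811e+00,  2.000e-03]), 'wrist_force': array([-0.61 , -0.268,  0.358]), 'width': 0.3263545789458291}
wrist
   orange
   [325. 119.]
   (0.007, [609.3, -50.5], [608.5, -52.4], [89.6, 82.8], np.float64(97.4))
   (0.013, [609.3, -50.4], [608.5, -52.3], [87.6, 80.9], np.float64(97.4))
   (0.027, [609.3, -50.1], [608.6, -51.8], [82.9, 76.6], np.float64(97.4))
wrist
   blue
   [325.  68.]
   (0.003, [623.6, -9.8], [622.7, -9.4], [22.0, 63.8], np.float64(159.3))
wrist
   blue
   [276. 121.]
   (0.003, [566.6, -36.6], [565.8, -36.6], [87.5, 21.7], np.float64(70.1))
wrist
   blue
   [375. 118.]
   (0.003, [651.7, -64.3], [652.9, -62.8], [73.7, 19.6], np.float64(73.3))
wrist
   blue
   [325. 121.]
   (0.003, [608.7, -51.9], [608.9, -51.9], [35.1, 35.3], np.float64(151.5))
wrist
   blue
   [324. 170.]
   (0.003, [593.0, -94.2], [592.2, -94.0], [20.2, 59.9], np.float64(161.9))
```

View pics/wrist_11.png

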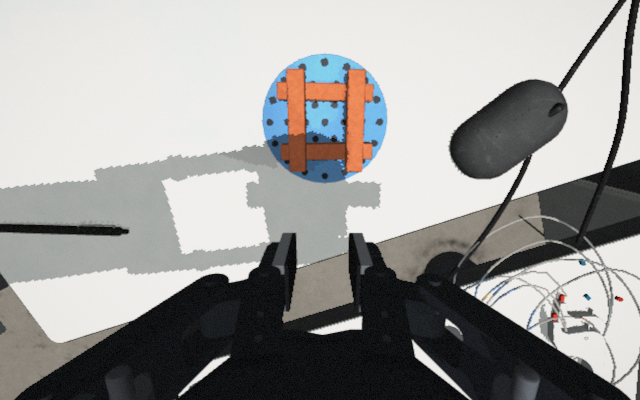

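View pics/side_jar.png

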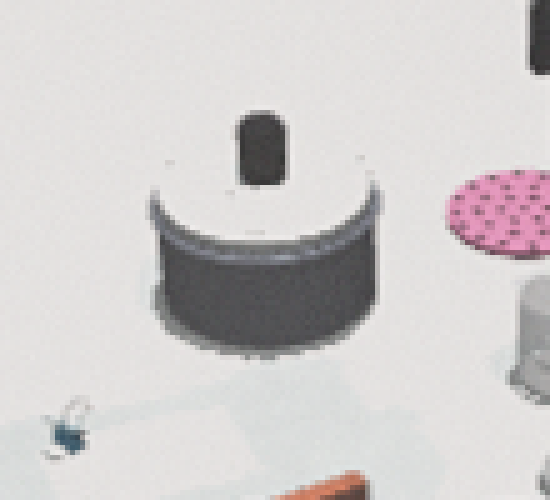

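View pics/scene_jar.png

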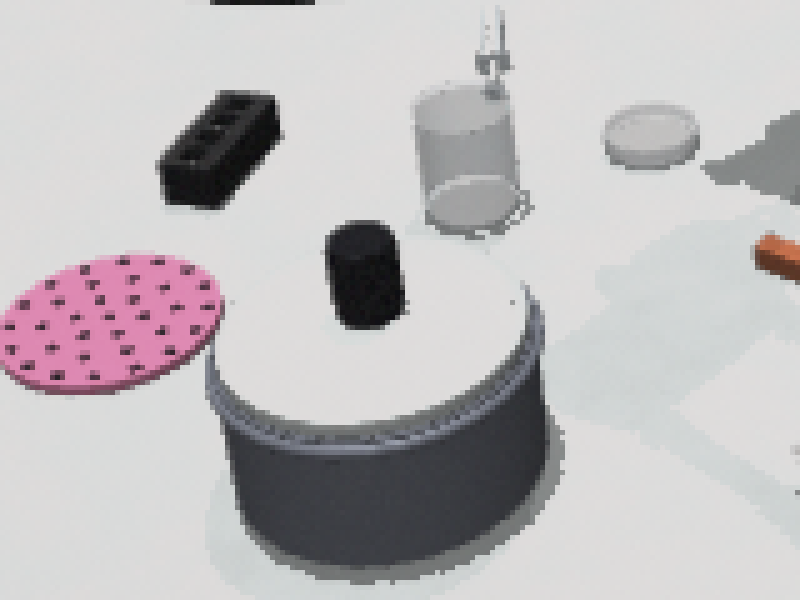

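The wrist view shows the crosswise stack complete: upper bars at (296,120) and (356,120), lower ones at (325,91) and (325,152), all square. Now the knob: scene (213,254), side (282,140).

```bash
python3 - <<'E'
import pickle;from h import *
D=pickle.load(open("d_1.pkl","rb"))
A=[];b=[]
for n,uv in(("scene",(213,254.4)),("side",(282.4,139.6))):
    c=D[n];print(n,(onz(c,uv,.1105)*1000).round(1))
    e,d=ray(c,uv);d=d[0]/np.linalg.norm(d[0]);M=np.eye(3)-np.outer(d,d);A.append(M);b.append(M@e)
print(np.linalg.solve(sum(A),sum(b)))
E
python3 go.py 490 330 260 20
```

```text
scene [[517.4 395.6 110.5]]
side [[519.4 392.7 110.5]]
[0.51966543 0.39443901 0.10915989]
shift cm [ 38.43 -23.78 -12.98] turn deg [ -0.18  -0.07 -39.5 ] rows 11.3 5.5 now [ 585.5 -111.5  129.4] yang -19.5 t 16.8
```

```bash
python3 go.py 555 346 250 37
```

```text
shift cm [ 42.11 -18.19 -12.  ] turn deg [ -0.17  -0.09 -56.5 ] rows 11.4 7.9 now [ 585.5 -111.5  129.4] yang -19.5 t 16.8
```

>>> {"api": "servo_tool", "payload": {
  "plan": [
    [[1,-0.5,-2,0,0,-3],[4,-1.7,-5,0,0,-8],[7.5,-3.2,-8,0,0,-13],[11,-4.7,-10,0,0,-18],[14.5,-6.2,-11.5,0,0,-23],[18,-7.7,-12,0,0,-28],[21.5,-9.3,-12,0,0,-33],[25,-10.8,-12,0,0,-38],[28.5,-12.3,-12,0,0,-43],[32,-13.8,-12,0,0,-47],[35.5,-15.3,-12,0,0,-51],[39,-16.8,-12,0,0,-54.5],[41.2,-17.8,-12,-0.2,-0.1,-56.5],[42.1,-18.2,-12,-0.2,-0.1,-56.5],[42.1,-18.2,-12,-0.2,-0.1,-56.5],[42.1,-18.2,-12,-0.2,-0.1,-56.5]]
  ],
  "claw": 6
}}

```text
time: 18.13
tool_pos: [0.5539, 0.346, 0.2487]
tcp_rot: [-1.4, -2.812, 0.004]
wrist_force: [0.3, 0.4, -0.8]
width: 0.704
```

```bash
python3 snap.py 12 wrist; python3 go.py 518.5 394 200 37
```

```text
{'time': 18.1333, 'q': array([ 5.210e-01,  2.150e-01,  1.632e+00, -1.000e-03,  1.297e+00,
       -1.260e-01]), 'tool_pos': array([0.554, 0.346, 0.249]), 'tcp_rot': array([-1.4  , -2.812,  0.004]), 'wrist_force': array([ 0.293,  0.441, -0.764]), 'width': 0.7035488770196825}
shift cm [6.06 0.09 4.89] turn deg [-0.1   0.05 -0.01] rows 1.9 0.0 now [554.3 345.1 249. ] yang 36.99 t 18.1833
```

View pics/wrist_12.png

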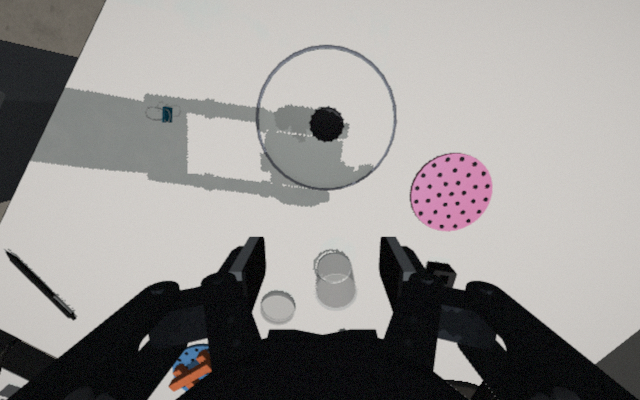

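Run:
```python
import pickle;from h import *
D=pickle.load(open("d_12.pkl","rb"));c=D["wrist"];s=D["state"]
g=c["color"].max(2)
for ce,st,m in blobs(g<60,200):
    if abs(ce[0]-326)<30 and abs(ce[1]-124)<30:
        (x,y),r=cv2.minEnclosingCircle(np.argwhere(m)[:,::-1].astype(np.float32))
        print(ce,x,y,r,st); 
        for z in(.091,.11,.13):print(z,(onz(c,[ce,(x,y)],z,s)*1000).round(1).tolist())
h=hsv(c);yy,xx=np.mgrid[:400,:640];rr=np.hypot(xx-326,yy-117)
m=(rr>60)&(rr<80)&(h[...,1]>35)&(g<190)
p=np.argwhere(m)[:,::-1].astype(np.float32);(x,y),r=cv2.minEnclosingCircle(p);e=cv2.fitEllipse(p)
print(len(p),x,y,r,e)
for z in(.075,.085):print(z,(onz(c,[(x,y),e[0]],z,s)*1000).round(1).tolist())
```

```text
[326.08051342 124.32088681] 326.0 124.0 17.204750061035156 [310 107  34  35 857]
0.091 [[521.3, 396.8, 91.0], [521.0, 397.0, 91.0]]
0.11 [[520.6, 397.2, 110.0], [520.4, 397.4, 110.0]]
0.13 [[520.0, 397.7, 130.0], [519.8, 397.8, 130.0]]Traceback (most recent call last):
  File "<stdin>", line 11, in <module>
cv2.error: OpenCV(4.12.0) /io/opencv/modules/imgproc/src/shapedescr.cpp:361: error: (-201:Incorrect size of input array) There should be at least 5 points to fit the ellipse in function 'fitEllipseNoDirect'
```

```bash
python3 go.py 520 396.5 170 37
```

```text
shift cm [6.18 0.36 7.89] turn deg [-0.1   0.05 -0.01] rows 2.4 0.0 now [554.3 345.1 249. ] yang 36.99 t 18.1833
```

>>> {"api": "servo_tool", "payload": {
  "plan": [
    [[1,0.1,1,0,0,0],[3,0.2,3,0,0,0],[5,0.3,5.3,0,0,0],[6,0.4,7.2,0,0,0],[6.2,0.4,7.9,-0.1,0,0],[6.2,0.4,7.9,-0.1,0,0],[6.2,0.4,7.9,-0.1,0,0],[6.2,0.4,7.9,-0.1,0,0]]
  ]
}}

```text
time: 18.85
tool_pos: [0.5215, 0.3965, 0.1715]
tcp_rot: [1.403, 2.809, 0.002]
wrist_force: [0.2, -0.1, 0.5]
width: 0.704
```

```bash
python3 snap.py 13 wrist
python3 - <<'E'
import pickle;from h import *
D=pickle.load(open("d_13.pkl","rb"));c=D["wrist"];s=D["state"]
g=c["color"].max(2)
for ce,st,m in blobs(g<60,200):
    print(ce,st);
    if abs(ce[0]-326)<30:
        for z in(.091,.11,.13):print(z,(onz(c,[ce],z,s)*1000).round(1).tolist())
E
python3 go.py 520 396.5 100 37
```

```text
{'time': 18.85, 'q': array([ 6.130e-01,  2.670e-01,  1.713e+00, -1.000e-03,  1.159e+00,
       -3.100e-02]), 'tool_pos': array([0.522, 0.396, 0.171]), 'tcp_rot': array([1.403e+00, 2.809e+00, 2.000e-03]), 'wrist_force': array([ 0.164, -0.112,  0.503]), 'width': 0.703774753161349}
[ 12.49588138 103.71169687] [   0   71   39   92 1821]
[320.33571429 212.02362637] [ 298  186   45   52 1820]
0.091 [[525.1, 390.7, 91.0]]
0.11 [[521.2, 396.0, 110.0]]
0.13 [[517.0, 401.7, 130.0]]
[324.03277505 346.54837027] [    0   237   637   163 49855]
0.091 [[608.9, 284.4, 91.0]]
0.11 [[597.9, 298.7, 110.0]]
0.13 [[586.2, 313.9, 130.0]]
shift cm [ 0.1  -0.17  7.19] turn deg [ 0.17  0.07 -0.08] rows 1.7 0.0 now [521.7 396.7 171.9] yang 36.92 t 18.9
```

View pics/wrist_13.png

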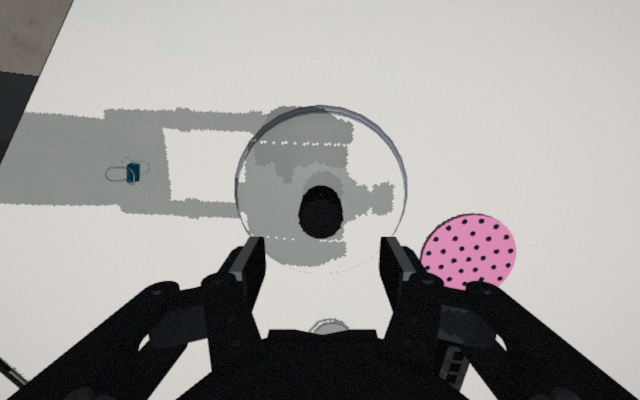

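Knob at (320,212), centre estimated (521, 396.5) mm, centred between the open fingers. Descend around it.

>>> {"api": "servo_tool", "payload": {
  "plan": [
    [[0,-0.1,1,0.1,0,0],[0,-0.1,3,0.2,0.1,0],[0,-0.1,5,0.2,0.1,0],[0,-0.1,6.5,0.2,0.1,0],[0,-0.1,7.2,0.2,0.1,0],[0,-0.1,7.2,0.2,0.1,0],[0,-0.1,7.2,0.2,0.1,0],[0,-0.1,7.2,0.2,0.1,0]]
  ]
}}

```text
time: 19.57
tool_pos: [0.5222, 0.3967, 0.1013]
tcp_rot: [1.404, 2.81, 0.003]
wrist_force: [-0.3, -1.0, 0.3]
width: 0.7
```

```bash
python3 go.py 521 396.5 98 37
```

```text
shift cm [ 0.06 -0.1   0.33] turn deg [ 0.11 -0.02 -0.09] rows 0.1 0.0 now [522.2 396.7 101.3] yang 36.91 t 19.5667
```

>>> {"api": "servo_tool", "payload": {
  "plan": [
    [[0.1,-0.1,0.3,0.1,0,0],[0.1,-0.1,0.3,0.1,0,0],[0.1,-0.1,0.3,0.1,0,0],[0.1,-0.1,0.3,0.1,0,0]]
  ]
}}

```text
time: 19.9
tool_pos: [0.521, 0.3971, 0.0989]
tcp_rot: [1.404, 2.81, 0.002]
wrist_force: [-0.5, -0.6, -0.1]
width: 0.7
```

>>> {"api": "servo_tool", "payload": {
  "plan": [
    [[0,0,0,0,0,0],[0,0,0,0,0,0],[0,0,0,0,0,0],[0,0,0,0,0,0],[0,0,0,0,0,0],[0,0,0,0,0,0],[0,0,0,0,0,0],[0,0,0,0,0,0]]
  ],
  "claw": 1.5,
  "grip_force": 80
}}

```text
time: 20.57
tool_pos: [0.521, 0.3972, 0.0994]
tcp_rot: [1.404, 2.81, 0.002]
wrist_force: [-1.4, -1.6, 4.7]
width: 0.328
```

```bash
python3 go.py 521 396.5 98 37; python3 snap.py 14 wrist
```

```text
shift cm [-0.06 -0.04  0.14] turn deg [ 0.07 -0.03 -0.09] rows 0.0 0.0 now [521.  397.2  99.4] yang 36.91 t 20.5667
{'time': 20.5667, 'q': array([ 6.130e-01,  3.320e-01,  1.771e+00,  1.000e-03,  1.037e+00,
       -3.200e-02]), 'tool_pos': array([0.521, 0.397, 0.099]), 'tcp_rot': array([1.404e+00, 2.810e+00, 2.000e-03]), 'wrist_force': array([-1.409, -1.62 ,  4.703]), 'width': 0.3278856771709787}
```

View pics/wrist_14.png

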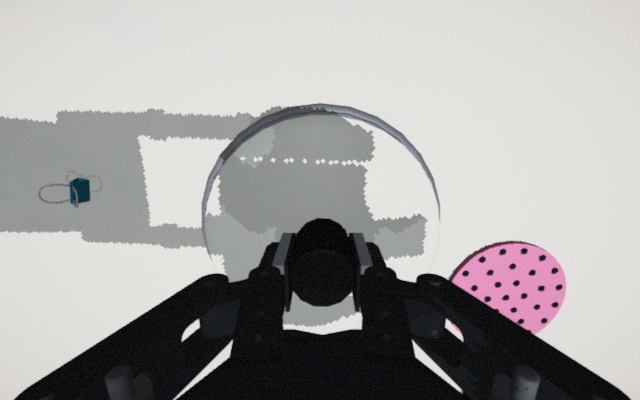

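>>> {"api": "servo_tool", "payload": {
  "plan": [
    [[0,0,-0.05,0,0,0],[0,0,-0.1,0,0,0],[0,0,-0.15,0,0,0],[0,0,-0.2,0,0,0],[0,0,-0.2,0,0,0]]
  ]
}}

```text
time: 21.03
tool_pos: [0.5203, 0.3966, 0.1001]
tcp_rot: [-1.404, -2.81, 0.001]
wrist_force: [0.0, -0.3, -4.8]
width: 0.326
```

>>> {"api": "servo_tool", "payload": {
  "plan": [
    [[0,0,-0.1,0,0,0],[0,0,-0.15,0,0,0],[0,0,-0.2,0,0,0],[0,0,-0.25,0,0,0],[0,0,-0.3,0,0,0],[0,0,-0.35,0,0,0],[0,0,-0.4,0,0,0]]
  ]
}}

```text
time: 21.62
tool_pos: [0.5196, 0.396, 0.1031]
tcp_rot: [-1.403, -2.809, 0.004]
wrist_force: [2.0, 1.7, -11.8]
width: 0.328
```

>>> {"api": "servo_tool", "payload": {
  "plan": [
    [[0,0,-0.15,0,0,0],[0,0,-0.2,0,0,0],[0,0,-0.25,0,0,0],[0,0,-0.3,0,0,0],[0,0,-0.35,0,0,0],[0,0,-0.4,0,0,0],[0,0,-0.4,0,0,0]]
  ]
}}

```text
time: 22.2
tool_pos: [0.5206, 0.3968, 0.1091]
tcp_rot: [-1.404, -2.81, -0.0]
wrist_force: [-0.9, -1.3, 5.4]
width: 0.328
```

```bash
python3 go.py 520.8 396.9 119.4 37; python3 snap.py 15 scene side
python3 - <<'E'
import pickle;from h import *
D=pickle.load(open("d_15.pkl","rb"))
for n,(a,b,p,q) in(("scene",(200,340,140,300)),("side",(110,210,230,340))):
    cv2.imwrite(f"pics/{n}_jar15.png",cv2.resize(D[n]["color"][a:b,p:q],None,fx=4,fy=4,interpolation=cv2.INTER_NEAREST)[:,:,::-1])
E
```

```text
shift cm [-0.    0.03 -1.03] turn deg [ 0.   -0.02 -0.08] rows 0.2 0.0 now [520.6 396.8 109.1] yang 36.92 t 22.2
{'time': 22.2, 'q': array([ 0.613,  0.323,  1.764,  0.   ,  1.055, -0.032]), 'tool_pos': array([0.521, 0.397, 0.109]), 'tcp_rot': array([-1.404, -2.81 , -0.   ]), 'wrist_force': array([-0.899, -1.311,  5.414]), 'width': 0.32842443609324334}
```

View pics/scene_jar15.png

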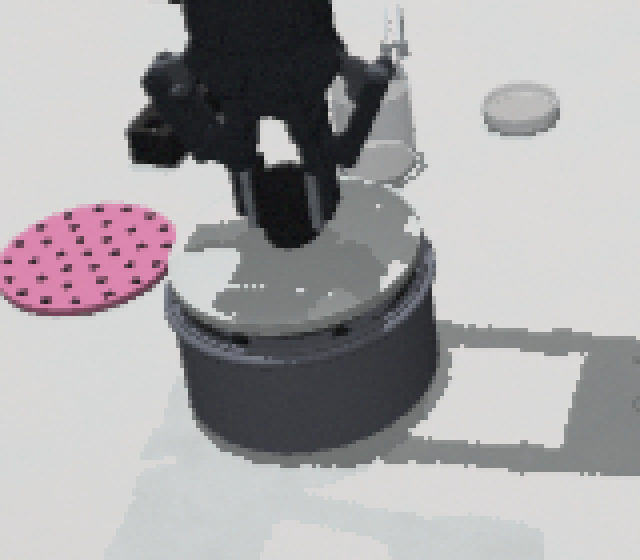

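The seal has let go: the lid is up about 1 cm, level, with the gap visible below it. Raise it to about 2.2 cm.

>>> {"api": "servo_tool", "payload": {
  "plan": [
    [[0,0,-0.15,0,0,0],[0,0,-0.35,0,0,0],[0,0,-0.6,0,0,0],[0,0,-0.85,0,0,0],[0,0,-1.05,0,0,0],[0,0,-1.2,0,0,0],[0,0,-1.2,0,0,0],[0,0,-1.2,0,0,0],[0,0,-1.2,0,0,0]]
  ]
}}

```text
time: 23.05
tool_pos: [0.5205, 0.3967, 0.1208]
tcp_rot: [-1.404, -2.81, 0.0]
wrist_force: [-1.0, 0.0, -3.3]
width: 0.328
```

```bash
python3 go.py 520.8 396.9 121 37; python3 snap.py 16 scene side wrist
python3 - <<'E'
import pickle;from h import *
D=pickle.load(open("d_16.pkl","rb"))
for n,(a,b,p,q) in(("scene",(200,340,140,300)),("side",(90,210,220,350))):
    cv2.imwrite(f"pics/{n}_jar16.png",cv2.resize(D[n]["color"][a:b,p:q],None,fx=5,fy=5,interpolation=cv2.INTER_NEAREST)[:600,:,::-1])
E
```

```text
shift cm [ 0.    0.04 -0.02] turn deg [-0.02 -0.02 -0.08] rows 0.0 0.0 now [520.5 396.7 120.8] yang 36.92 t 23.05
{'time': 23.05, 'q': array([ 0.613,  0.311,  1.756,  0.   ,  1.075, -0.032]), 'tool_pos': array([0.521, 0.397, 0.121]), 'tcp_rot': array([-1.404, -2.81 ,  0.   ]), 'wrist_force': array([-0.97 ,  0.02 , -3.291]), 'width': 0.32766915207420205}
```

View pics/scene_jar16.png

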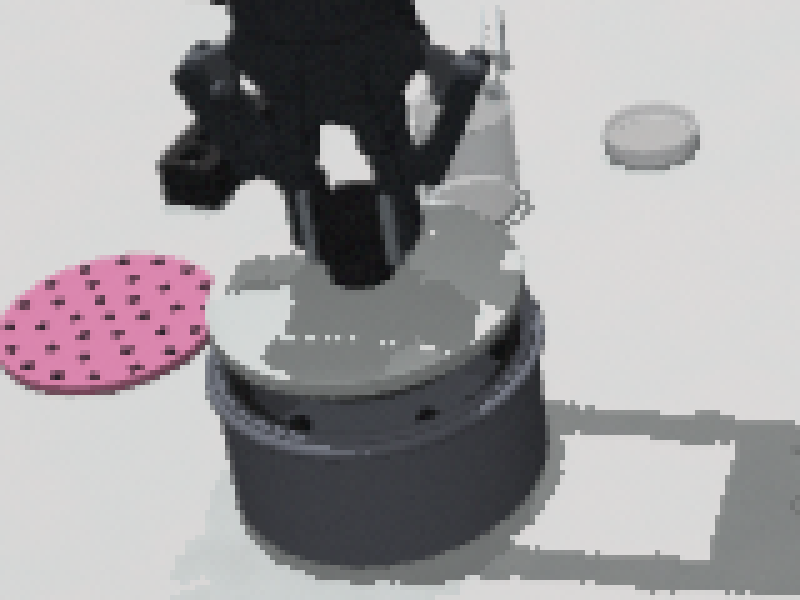

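View pics/side_jar16.png

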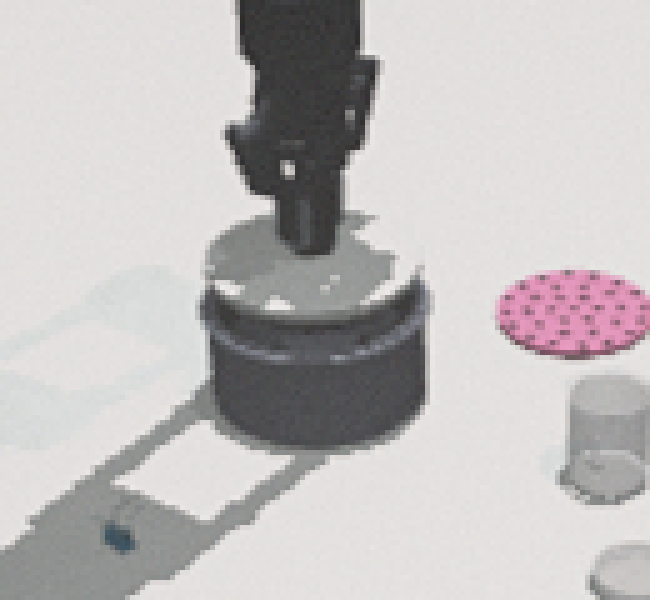

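View pics/wrist_16.png

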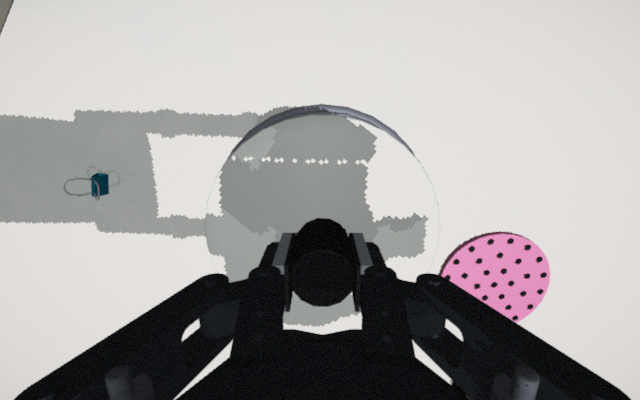

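View pics/side_16.png

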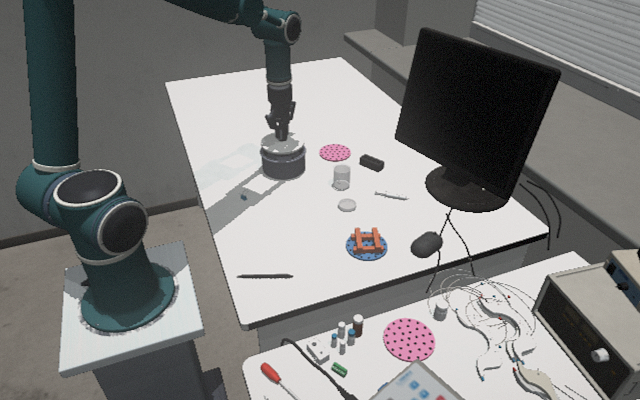

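Lid raised: the gap around it is even in the scene, side and wrist views, and the knob sits in the pads at the same pixels as before the pull (322,262), so no slip. The stack is intact in the side view (366,240). Hold and check it is still.

>>> {"api": "servo_tool", "payload": {
  "plan": [
    [[0,0,0,0,0,0],[0,0,0,0,0,0],[0,0,0,0,0,0],[0,0,0,0,0,0],[0,0,0,0,0,0],[0,0,0,0,0,0],[0,0,0,0,0,0],[0,0,0,0,0,0]]
  ]
}}

```text
time: 23.87
tool_pos: [0.5205, 0.3967, 0.1208]
tcp_rot: [-1.404, -2.81, 0.0]
wrist_force: [0.0, 0.4, -2.7]
width: 0.333
```

```bash
python3 - <<'E'
from workcell import bot
s=bot.read_state();print(s["time"],s["tool_pos"],s["wrist_force"],abs(s["joint_vel"]).max(),s["width"])
E
python3 go.py 521 397 121 37
```

```text
23.8667 [0.52052905 0.39665714 0.12080788] [ 0.03745639  0.36819808 -2.68802677] 0.0011022329700267235 0.3327023833386887
shift cm [-0.    0.06 -0.02] turn deg [-0.02 -0.02 -0.08] rows 0.0 0.0 now [520.5 396.7 120.8] yang 36.92 t 23.8667
```

The force of −2.7 N is the lid's own weight, so it hangs free. The arm is still and level.

```bash
python3 -c "
from workcell import finish_job
print(finish_job())"
```

```text
the job is handed in; nothing more can be done
None
```

The job is handed in at about 24 s. Both loose bars lie across the lower pair on the blue plate, and the arm is holding the jar's lid about 2.1 cm above the rim.

- **Stack:** the two upper bars were released at about ±24 mm along the plate's x axis, after a contact of only 4–6 N. The wrist picture taken afterwards shows them square and centred, with the lower bars within about 1 mm of where they were.
- **Lid:** I gripped the knob at 80 N and raised it in small steps. The highest pull I read was about 12 N rather than the 15 N peak. I only read the force between moves, so the peak probably fell between readings. The lid then rose without jumping.
- **Last checks:** the wrist force was −2.7 N, which is about the lid's own weight, so nothing else seems to be carrying it. Tilt was under 0.1°, joint speeds were near zero, and the knob had not slipped in the pads.
- **Left alone:** the beaker, dish and clip were not touched.
- **Disagreement:** the fixed cameras and the wrist camera differed by about 3 mm on the knob's position. I used the closer wrist view.

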